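Turn the plaque over on its drying easel and wind the timer

ROBOT

A 7-joint arm with a two-finger parallel gripper is mounted at the origin on the work surface. World frame = base frame: x ahead of the robot, y to its left, z up, the work surface at z = 0. Lengths are in mm, angles in rad, forces in N, time in s.
With the tool pointing down it reaches from about 400 to 900 mm from the base axis. Payload 5.5 kg.
Tool frame: the origin (TCP) lies on the centre line of the jaws, within the pads' length; the fingertips stand 8 mm ahead of it and the grasp point (between the pads) lies 11 mm behind it (robot.tips_ahead is the distance from the TCP to the fingertips, in mm); z points along the fingers, y is the line along which they close (so a half turn about z gives the same grasp; the last joint's range is limited). The gripper opens to 92 mm and grips with 3 to 60 N. Pads are 19 mm wide; open, the fingers measure 130 mm over their backs; the gripper's body (75 mm by 190 mm) begins 47 mm behind the grasp point.
Start: joints at [-1.035, 0.501, -0.427, 1.55, 0.221, 1.138, -0.21], TCP at [175.091, 625.974, 234.729] pointing down, gripper open.
Joint ranges: [-2.88, 2.88], [-0.31, 2.03], [-1.54, 1.56], [0.2, 2.42], [-1.41, 4.55], [0.19, 2.02], [-2.57, 2.57]. Speed limits (rad/s): [2.57, 2.57, 3.14, 3.14, 3.14, 3.14, 3.14].

INTERFACE

Orientations are given as a 3x3 rotation matrix whose columns are the frame's x, y, z axes.
In Python, from workcell import robot gives the robot as it stands. The module is installed in compiled form; this text tells all that it offers.
- The arm moves only by the tool drive_tool, never from a script. Its arguments are lists of equal length, an entry for each row: "linear": the shift along the tool's x, y, z each as a share of 0.4 m, from -1 to 1, a list of three; "spin": the turn about the tool's z as a share of pi rad, from -1 to 1; "fingers": the closure, from 0 (fully open) to 1 (shut). A call has 1 to 5 rows; each row is the pose to reach, as a shift and turn from the pose commanded when the call began, along the tool's axes at that moment, turning the shorter way round; what a row does not reach only later rows make up. A row lasts 1/8 s, in which the tool goes at most 62.5 mm and 10.7 degrees, less where a joint would pass 70% of its speed; a pose out of reach is approached as far as the arm can. A call with a number of a shift or a turn outside -1 to 1 is refused whole. A call with a gripper value outside its range is refused whole. The fingers move at their own pace and stop on an object; "force" is the grip in N (left out, the last holds). Time passes only in rows, so rows that repeat a pose let the fingers close. It gives the time, the measured TCP pose, the force, the opening and the grip force at its end, in the units of the state.
- robot.get_state(): the state, without advancing time (a new reading comes with each control period).
- robot.capture(name): name is "side" or "top"; returns (picture, depth): 384x512x3 uint8, red, green, blue; 384x512 float32, mm along the optical axis (not along the pixel's ray), 0 where there is no reading.
- robot.calibration(name): a dict with "fx", "fy", "cx", "cy" (pixels), "distortion" ([k1, k2, p1, p2, k3] as OpenCV has them; the pictures are not rectified), "cam_to_world" (4x4, takes a point from camera to world coordinates). Camera axes: x right, y down, z forward; pixel columns grow to the right and rows downward; lengths in mm; the calibration is good to about 2 mm. A picture is of the moment at which its call begins. calibration takes no time and is no camera call.
- robot.job_done(): hands the job in; it is judged then, once.
The state is a dict: "clock": time; "q": joint angles; "dq": joint speeds; "effort": joint torques, N m; "tcp_pos": TCP position; "ee_rot": TCP orientation; "force": force on the tool from outside, world axes, zero at the start; "moment": the same for the moment, N m; "finger_gap": finger opening in mm; "finger_force": force on a finger pad.
Only numpy, scipy, OpenCV 4.12 (cv2) and the standard library are available. Lean on these libraries where they do the work, as an engineer would, in place of code of your own. Each camera call takes 0.05 s, during which the arm holds its last target. There are 200 camera calls.

TASK

The coating on the boss side of the metal plaque has dried: turn the plaque over so that its other face, the one with the long bar, looks outward, and set it gently, without letting it drop, back on the easel with a 100 mm edge fully down on the ledge, between the two end stops and leaning flat on the rails. Then let go of it and wind the timer beside it clockwise (seen from above) by its winged key, in as many partial turns as you need, until it comes to its stop. Leave the bottle, the pot, the whetstone and the file where they are.

Things in the scene. Friction and masses are not known exactly. Their poses are not given: they have to be found in the camera images.
- plaque: Metal plaque 100 wide (x), 120 high (y), 5 mm thick (z), about 0.25 kg. Origin: slab centre. +z: face with a round boss (52 diameter, 5 high, central); -z: face with a long bar (10 wide, 64 along y, 6 high, central). Both faces are plain within 25 mm of the 100 mm edges. Starts leaning on the easel, y up the slope, boss outward.
- back_bar (a point): Point on the plaque: middle of the outer surface of the long bar, 8.5 mm from the plaque's centre along its -z.
- easel: Fixed easel, 110 (x) x 160 mm (y), origin at bench height; its +x (outward) looks to the robot's left. The plaque leans 30 deg from vertical, top towards -x, on two 12 mm rails, 42 mm either side of the middle, ending 45 mm below its top edge. Ledge square to the rails, reaching 23 mm out; 24 mm high end stops on it, 116 mm apart.
- seat (a point): Centre of the plaque when home: 85 mm above the bench, 60 mm up the slope from the ledge. x along the ledge, y up the slope (30 deg from vertical), z square to the rails, outward (to the easel's +x and up). Rail surfaces at z = -2.5 mm. At the start the plaque's axes agree with these; turned over about its long axis, its x and z are reversed.
- timer_key (a joint): Turn of the timer's key, rad: grows clockwise seen from above, up to the stop at 2.6 (fully wound). A spring and a stiffer brake: it stays where it is left; about 0.2 N m turns it.
- key_grip (a point): Point on the key's vertical axis, 75 mm above the bench, turning with the key. Wing: an upright flat steel bar 64 long (this point's x), 10 thick (y), from 55 to 87 mm above the bench, on a fixed white timer box 110 x 110 x 45 mm high. z up.
- bottle: Small closed white bottle standing, 52 diameter, 100 mm high; origin at its foot. Leave it.
- whetstone: Grey stone block 60 (x) x 90 (y) x 35 mm high; origin under its centre. Leave it.
- pot: Closed blue pot, 76 diameter, 85 mm high; origin at its foot. Leave it.
- flat_file: Flat file lying, 240 long with a wooden handle 26 wide, 20 mm high; origin on the bench beneath it, x along the blade. Leave it.

How it is judged:
By the outcome, as a careful person would: the job done as asked, in the order asked, and still so for the second after the job is handed in, with the robot touching nothing.
It also fails if it takes over 72 s, if anything falls off the work surface, if the arm or the gripper's body presses on something with over 40 N, if the wrist force passes 120 N, or if a joint passes its speed limit or range.

## Working session

There is one attempt and no reset: what is moved stays moved. The work goes in short steps, Python scripts to look and compute and a tool call to move; the robot and the scene stay as the last step left them, time stands still between calls to the robot, and variables do not carry over. Pictures are saved under pics/ and viewed, at most 10 in all, crops included, and the job is handed in when it is done.

Besides the shell and the picture viewer there is one more tool, called after "Call:" by a JSON object that holds its "op" and its "data". drive_tool: Moves the arm, as the interface text tells. Shift numbers are shares of 0.4 m and turn numbers shares of pi rad, none past 1 either way. Its arguments: {"type":"object","properties":{"linear":{"type":"array"},"spin":{"type":"array"},"fingers":{"type":"array"},"force":{"type":"number"}},"required":["linear","spin","fingers"]}

```bash
mkdir -p pics; python3 - <<'E'
from workcell import robot
import cv2,numpy as np
s=robot.get_state()
for k in s: print(k,np.round(s[k],3).tolist())
for n in("side","top"):
    p,d=robot.capture(n); cv2.imwrite(f"pics/{n}0.png",p[:,:,::-1]); np.save(n+"_d0.npy",d)
    c=robot.calibration(n); print(n,{k:np.round(v,3).tolist() for k,v in c.items()})
    print((d>0).mean())
E
```

```text
clock 0.0
q [-1.035, 0.502, -0.427, 1.551, 0.221, 1.138, -0.21]
dq [0.0, -0.0, -0.0, -0.0, -0.0, -0.001, 0.001]
effort [0.0, -56.659, -5.815, -27.911, -0.068, 0.031, 0.0]
tcp_pos [174.962, 625.328, 233.7]
ee_rot [[-0.963, 0.269, -0.001], [0.269, 0.963, -0.002], [0.0, -0.002, -1.0]]
force [0.036, 0.446, -0.057]
moment [0.001, -0.001, 0.009]
finger_force 0.0
finger_gap 91.95
side {'fx': 369.143, 'fy': 369.143, 'cx': 253.792, 'cy': 193.828, 'distortion': [-0.047, 0.0, 0.0, 0.0, 0.0], 'cam_to_world': [[0.889, -0.339, 0.308, 198.748], [-0.458, -0.658, 0.598, -615.616], [-0.0, -0.673, -0.74, 870.358], [0.0, 0.0, 0.0, 1.0]]}
0.9962310791015625
top {'fx': 370.999, 'fy': 370.999, 'cx': 247.075, 'cy': 197.657, 'distortion': [-0.106, 0.0, 0.0, 0.0, 0.0], 'cam_to_world': [[-0.002, -0.995, 0.097, 421.891], [-1.0, -0.0, -0.025, 11.597], [0.025, -0.097, -0.995, 1160.01], [0.0, 0.0, 0.0, 1.0]]}
0.9957529703776041
```

View pics/side0.png

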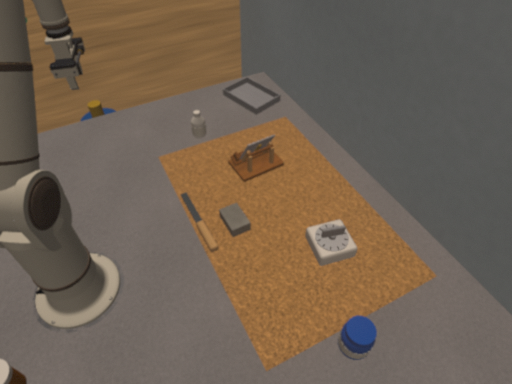

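View pics/top0.png

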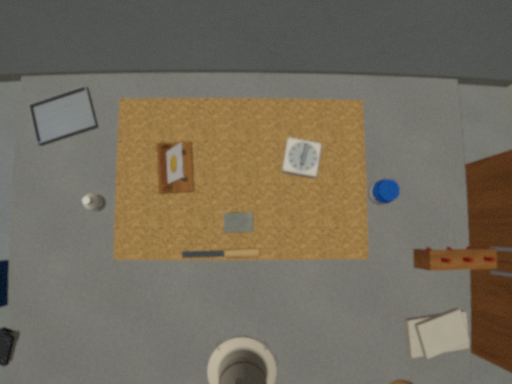

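The side view shows the easel with the plaque at about (256,155), the timer at (331,241), the pot at (358,337), the bottle at (199,123), the whetstone at (235,219) and the file at (198,220). In the top view the easel is at (176,167), with its yellow boss facing left (+y). The timer is at (302,157).

```bash
cat > h.py <<'E'
from workcell import robot
import cv2,numpy as np
def cloud(n,d):
    c=robot.calibration(n); K=np.array([[c["fx"],0,c["cx"]],[0,c["fy"],c["cy"]],[0,0,1]])
    v,u=np.mgrid[0:384,0:512]; uv=np.stack([u,v],-1).reshape(-1,1,2).astype(float)
    r=cv2.undistortPoints(uv,K,np.array(c["distortion"])).reshape(384,512,2)
    P=np.dstack([r*d[...,None],d]); M=np.array(c["cam_to_world"])
    return P@M[:3,:3].T+M[:3,3]
E
python3 - <<'E'
from h import *
tiles=[]
for n,boxes in(("top",[(145,130,60,75),(275,130,60,60)]),("side",[(222,128,70,60),(300,212,65,60)])):
    d=np.load(n+"_d0.npy"); p=cv2.imread(f"pics/{n}0.png"); P=cloud(n,d); np.save(n+"_P0.npy",P)
    for k,(x,y,w,h) in enumerate(boxes):
        tiles.append(cv2.resize(p[y:y+h,x:x+w],(400,300),interpolation=cv2.INTER_CUBIC))
        Q=P[y:y+h,x:x+w]; C=p[y:y+h,x:x+w].astype(int); z=Q[...,2]
        print(n,k,'zmax',z.max(), 'bench med',np.median(z[z<10]))
        if k==0:
            m=(z>60)
            q=Q[m]; print(' pts',len(q),q.min(0).round(1),q.max(0).round(1))
            for lo in range(10,150,10):
                s=Q[(z>lo)&(z<=lo+10)]
                if len(s): print(lo,len(s),s.min(0).round(),s.max(0).round())
        else:
            m=(z>35)&(z<52); hull=cv2.minAreaRect(Q[m][:,:2].astype(np.float32)); print(' box',hull,np.median(z[m]))
            m=(z>65)&(z<100); q=Q[m]
            if len(q): print(' wing',len(q),q.mean(0).round(1),cv2.minAreaRect(q[:,:2].astype(np.float32)))
cv2.imwrite("pics/crops.png",np.vstack([np.hstack(tiles[:2]),np.hstack(tiles[2:])]))
E
```

```text
top 0 zmax 1160.0095090563973 bench med 1.40581974663246
 pts 528 [421.9  11.6  60. ] [ 694.9  244.3 1160. ]
10 729 [548. 151.  10.] [713. 271.  20.]
20 24 [553. 161.  20.] [690. 253.  30.]
30 182 [554. 170.  30.] [702. 259.  40.]
40 227 [553. 169.  40.] [700. 258.  50.]
50 93 [561. 171.  50.] [696. 249.  60.]
60 68 [563. 169.  60.] [695. 244.  70.]
70 51 [577. 170.  70.] [681. 215.  80.]
80 53 [577. 170.  81.] [677. 210.  90.]
90 53 [580. 190.  90.] [676. 205. 100.]
100 65 [578. 183. 100.] [677. 197. 110.]
110 64 [579. 176. 110.] [677. 193. 120.]
120 50 [580. 174. 120.] [678. 183. 130.]
130 92 [580. 164. 130.] [679. 178. 140.]
140 8 [607. 167. 140.] [675. 174. 142.]
top 1 zmax 1160.0095090563973 bench med 1.0694537901176773
 box ((658.8851318359375, -185.5588836669922), (110.71302032470703, 112.1085433959961), 79.76014709472656) 46.08787370088487
 wing 91 [ 657.7 -184.    84. ] ((658.5521240234375, -184.97178649902344), (10.007847785949707, 63.92161178588867), 74.61475372314453)
side 0 zmax 870.3584112649705 bench med 1.9338436095490579
 pts 450 [ 198.7 -615.6   60.1] [679.6 233.2 8
[... 191 characters left out ...]
679. 236.  60.]
60 56 [560. 167.  60.] [678. 233.  70.]
70 56 [577. 169.  70.] [680. 208.  80.]
80 101 [575. 169.  80.] [677. 203.  90.]
90 61 [577. 170.  90.] [679. 197. 100.]
100 35 [577. 178. 100.] [675. 189. 110.]
110 30 [577. 175. 110.] [677. 185. 120.]
120 29 [579. 169. 120.] [672. 178. 130.]
130 63 [577. 165. 130.] [677. 175. 140.]
140 1 [625. 170. 140.] [625. 170. 140.]
side 1 zmax 870.3584112649705 bench med 1.5011343360135356
 box ((656.3178100585938, -189.086669921875), (111.01827239990234, 111.03298950195312), 79.82283020019531) 46.26262784212099
 wing 177 [ 655.7 -189.9   80.2] ((657.5203247070312, -188.26272583007812), (12.052573204040527, 65.33043670654297), 74.50476837158203)
```

View pics/crops.png

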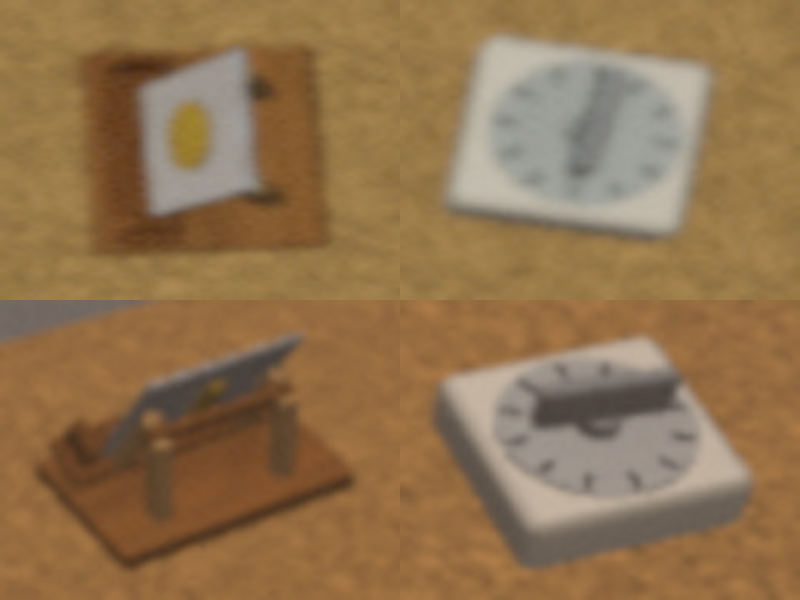

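The crops show the plaque leaning on two posts with a cross rail, boss towards +y. The back of its top strip is clear above the posts. The timer wing points roughly along world x, tilted by about -15°.

```bash
python3 - <<'E'
from h import *
for n,b in(("top",(145,130,60,75)),("side",(222,128,70,60))):
    P=np.load(n+"_P0.npy"); x,y,w,h=b; Q=P[y:y+h,x:x+w].reshape(-1,3)
    # top strip both cams
    q=Q[(Q[:,2]>118)&(Q[:,2]<150)]
    c=q.mean(0);u,s,v=np.linalg.svd(q-c); print(n,'strip',len(q),c.round(1),v[2].round(3),(s/len(q)**.5).round(1))
    e=q[q[:,2]>134]; print(' top edge',e.mean(0).round(1),np.polyfit(e[:,0],e[:,1],1).round(3),e[:,2].max())
    f=Q[(Q[:,2]>62)&(Q[:,2]<135)&(Q[:,0]>585)&(Q[:,0]<670)&(Q[:,1]<235)]
    f=f[(f[:,1]>165)]
    if n=="top":
        for i in range(4):
            A=np.c_[f[:,0],f[:,2],np.ones(len(f))]; k=np.linalg.lstsq(A,f[:,1],rcond=None)[0]; r=f[:,1]-A@k; f=f[abs(r)<4]
        print('front plane y=ax+bz+c',k.round(4),len(f),r.std(),'y at z85,x628',k@[628,85,1], 'tilt',np.degrees(np.arctan(k[1])))
    m=Q[(Q[:,2]>8)&(Q[:,2]<22)&(Q[:,0]>540)]; print(' base',cv2.minAreaRect(m[:,:2].astype(np.float32)),np.median(m[:,2]))
E
```

```text
top strip 164 [629.  174.7 131.4] [ 0.068 -0.815 -0.575] [29.   8.1  1.3]
 top edge [629.4 170.3 137.4] [7.40000e-02 1.24039e+02] 142.0687952487359
front plane y=ax+bz+c [ 8.160000e-02 -5.826000e-01  2.010385e+02] 229 1.2417415404316576 y at z85,x628 202.7488207574213 tilt -30.226869580604305
 base ((630.0621337890625, 223.9611358642578), (161.45388793945312, 140.61956787109375), 4.276451110839844) 14.429151862616777
side strip 100 [625.6 171.7 131.6] [ 0.063 -0.919 -0.39 ] [29.1  7.   1.3]
 top edge [626.2 169.6 137.4] [7.6000e-02 1.2183e+02] 140.30722509214297
 base ((628.2666625976562, 208.1897735595703), (159.52993774414062, 112.37296295166016), 4.447910308837891) 14.86499904439188
```

Call:
{"op": "drive_tool", "data": {"linear": [[0, 0, 0], [0, 0, 0], [0, 0, 0]], "spin": [0.05, 0.1, 0.1], "fingers": [0, 0, 0]}}

```text
clock: 0.48
tcp_pos: [175.0, 625.7, 234.3]
ee_rot: [[-0.833, 0.553, 0.0], [0.553, 0.833, -0.001], [-0.001, -0.001, -1.0]]
force: [0.5, 0.4, -0.5]
finger_gap: 91.5
finger_force: 0.0
```

```bash
python3 -c "
from h import *
s=robot.get_state()
for k in('clock','q','tcp_pos','ee_rot'): print(k,np.round(s[k],3).tolist())"
```

```text
clock 0.475
q [-1.081, 0.492, -0.361, 1.553, 0.186, 1.132, -0.497]
tcp_pos [175.0, 625.673, 234.269]
ee_rot [[-0.833, 0.553, 0.0], [0.553, 0.833, -0.001], [-0.001, -0.001, -1.0]]
```

```bash
cat >> h.py <<'E'
def go(p,yaw=None):  # print shares from measured pose to world target p (yaw of tool x, deg)
    s=robot.get_state(); R=np.array(s["ee_rot"]); d=R.T@(np.array(p)-s["tcp_pos"])/400
    cur=np.degrees(np.arctan2(R[1,0],R[0,0])); sp=0 if yaw is None else -((yaw-cur+180)%360-180)/180
    print("lin",d.round(3),"mm",np.round(d*400,1),"spin",round(sp,4),"yaw",round(cur,1),"q",np.round(s["q"],2),"t",s["clock"])
E
python3 -c "
from h import *
go([400,400,235]);go([629.5,175.5,200],184.4)"
```

```text
lin [-0.781 -0.159 -0.001] mm [-312.2  -63.8   -0.5] spin 0 yaw 146.5 q [-1.08  0.49 -0.36  1.55  0.19  1.13 -0.5 ] t 0.475
lin [-1.569 -0.31   0.087] mm [-627.5 -124.    34.7] spin -0.2108 yaw 146.5 q [-1.08  0.49 -0.36  1.55  0.19  1.13 -0.5 ] t 0.475
```

Call:
{"op": "drive_tool", "data": {"linear": [[-0.75, -0.15, 0], [-0.75, -0.15, 0], [-0.75, -0.15, 0], [-0.75, -0.15, 0], [-0.75, -0.15, 0]], "spin": [0, 0, 0, 0, 0], "fingers": [0, 0, 0, 0, 0]}}

```text
clock: 1.1
tcp_pos: [393.3, 407.7, 234.7]
ee_rot: [[-0.834, 0.551, 0.0], [0.551, 0.834, -0.0], [-0.001, -0.0, -1.0]]
force: [0.8, 0.3, 1.1]
finger_gap: 92.0
finger_force: 0.0
```

Call:
{"op": "drive_tool", "data": {"linear": [[-0.8, -0.16, 0], [-0.8, -0.16, 0], [-0.8, -0.16, 0], [-0.8, -0.16, 0], [-0.8, -0.16, 0]], "spin": [-0.21, -0.21, -0.21, -0.21, -0.21], "fingers": [0, 0, 0, 0, 0]}}

```text
clock: 1.72
tcp_pos: [606.6, 195.0, 234.6]
ee_rot: [[-0.997, -0.078, -0.0], [-0.078, 0.997, 0.0], [0.0, 0.0, -1.0]]
force: [2.0, 1.6, -0.2]
finger_gap: 91.9
finger_force: 0.0
```

```bash
python3 -c "
from h import *
go([629.5,175.5,180],184.4)"
```

```text
lin [-0.053 -0.053  0.137] mm [-21.3 -21.3  54.6] spin 0.0005 yaw -175.5 q [-0.15  0.46 -0.28  1.59  0.13  1.11  1.19] t 1.725
```

Call:
{"op": "drive_tool", "data": {"linear": [[-0.053, -0.053, 0.1], [-0.053, -0.053, 0.18], [-0.053, -0.053, 0.274], [-0.053, -0.053, 0.274], [-0.053, -0.053, 0.274]], "spin": [0, 0, 0, 0, 0], "fingers": [0, 0, 0, 0, 0], "force": 8}}

```text
clock: 2.35
tcp_pos: [628.8, 177.5, 126.3]
ee_rot: [[-0.997, -0.074, 0.001], [-0.074, 0.997, 0.001], [-0.001, 0.001, -1.0]]
force: [0.5, 0.3, 0.0]
finger_gap: 92.2
finger_force: 0.0
```

```bash
python3 -c "
from h import *
go([629.5,175.5,125],184.4);print(robot.get_state()['force'])
p,d=robot.capture('side');cv2.imwrite('pics/s1.png',cv2.resize(p[100:220,190:350],(800,600),interpolation=cv2.INTER_CUBIC)[:,:,::-1])"
```

```text
lin [-0.001 -0.005  0.003] mm [-0.6 -2.   1.3] spin -0.0007 yaw -175.7 q [-0.14  0.6  -0.25  1.63  0.17  0.93  1.2 ] t 2.35
[0.49763537 0.33269831 0.04497528]
```

View pics/s1.png

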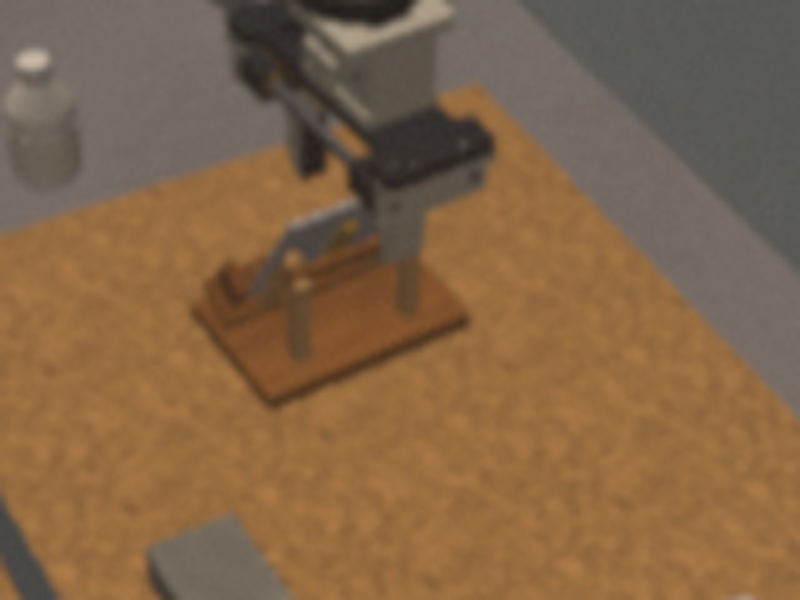

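The gripper straddles the plaque's top strip, with the bottle clear at (35,120) in the crop. I'm closing gently.

Call:
{"op": "drive_tool", "data": {"linear": [[0, -0.004, 0], [0, -0.004, 0], [0, -0.004, 0], [0, -0.004, 0], [0, -0.004, 0]], "spin": [0, 0, 0, 0, 0], "fingers": [0.5, 0.7, 0.8, 0.9, 1], "force": 8}}

```text
clock: 3.02
tcp_pos: [628.2, 175.5, 125.1]
ee_rot: [[-0.997, -0.073, -0.0], [-0.073, 0.997, 0.0], [0.0, 0.0, -1.0]]
force: [-0.5, -0.5, 0.4]
finger_gap: 46.2
finger_force: 0.0
```

Call:
{"op": "drive_tool", "data": {"linear": [[0, 0, 0], [0, 0, 0]], "spin": [0, 0], "fingers": [1, 1], "force": 8}}

```text
clock: 3.28
tcp_pos: [628.2, 175.4, 125.1]
ee_rot: [[-0.997, -0.073, -0.0], [-0.073, 0.997, 0.0], [0.0, 0.0, -1.0]]
force: [-1.3, 0.8, -0.3]
finger_gap: 26.3
finger_force: 0.0
```

Call:
{"op": "drive_tool", "data": {"linear": [[0, 0, 0], [0, 0, 0], [0, 0, 0]], "spin": [0, 0, 0], "fingers": [1, 1, 1], "force": 8}}

```text
clock: 3.65
tcp_pos: [628.2, 175.5, 125.1]
ee_rot: [[-0.997, -0.073, -0.0], [-0.073, 0.997, 0.0], [0.0, 0.0, -1.0]]
force: [-0.3, -0.3, 0.5]
finger_gap: 15.7
finger_force: 7.1
```

Call:
{"op": "drive_tool", "data": {"linear": [[0, 0.03, -0.018], [0, 0.06, -0.035], [0, 0.09, -0.05], [0, 0.12, -0.065], [0, 0.15, -0.09]], "spin": [0, 0, 0, 0, 0], "fingers": [1, 1, 1, 1, 1], "force": 15}}

```text
clock: 4.28
tcp_pos: [623.4, 235.1, 160.9]
ee_rot: [[-0.997, -0.073, -0.001], [-0.073, 0.997, -0.002], [0.002, -0.002, -1.0]]
force: [-0.1, 0.2, -2.3]
finger_gap: 5.2
finger_force: 15.0
```

```bash
python3 -c "
from h import *
p,d=robot.capture('side');cv2.imwrite('pics/s2.png',cv2.resize(p[80:200,190:350],(800,600),interpolation=cv2.INTER_CUBIC)[:,:,::-1])
s=robot.get_state();print(s['finger_gap'],s['finger_force'],s['force'],s['moment'])"
```

```text
4.989913697259402 14.99848946928978 [ 1.17492055  2.425427   -1.70345558] [ 0.10173892  0.03613134 -0.00239044]
```

View pics/s2.png

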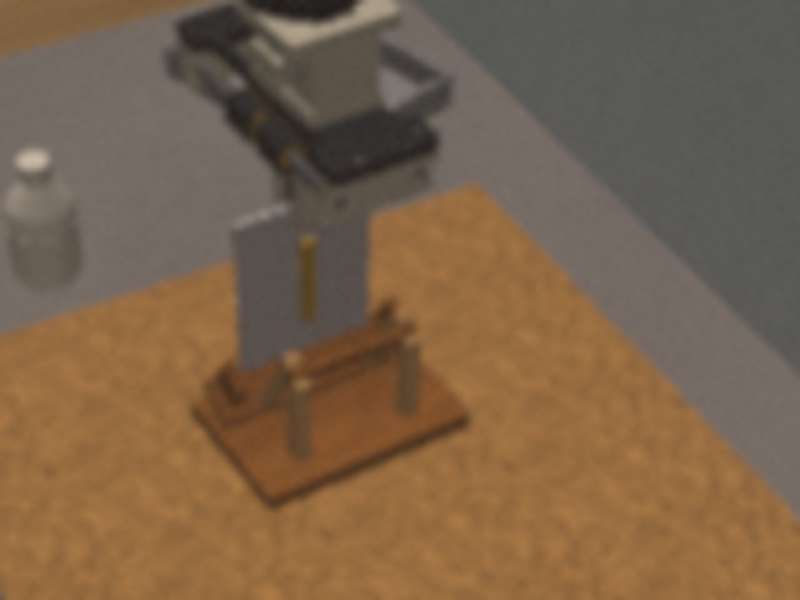

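The plaque hangs upright in the grip with the bar (yellow stripe at (308,280)) towards -y. Next I firm the grip, lift, and turn 180° clockwise.

Call:
{"op": "drive_tool", "data": {"linear": [[0, 0, -0.04], [0, 0.05, -0.1], [0, 0.12, -0.18], [0, 0.17, -0.22], [0, 0.17, -0.22]], "spin": [0, 0, 0, 0, 0], "fingers": [1, 1, 1, 1, 1], "force": 40}}

```text
clock: 4.95
tcp_pos: [619.3, 305.1, 251.7]
ee_rot: [[-0.997, -0.075, 0.003], [-0.075, 0.997, 0.003], [-0.003, 0.002, -1.0]]
force: [0.2, 0.9, -3.2]
finger_gap: 4.8
finger_force: 40.0
```

Call:
{"op": "drive_tool", "data": {"linear": [[0, 0, 0], [0, 0, 0], [0, 0, 0], [0, 0, 0], [0, 0, 0]], "spin": [0.05, 0.1, 0.15, 0.2, 0.25], "fingers": [1, 1, 1, 1, 1]}}

```text
clock: 5.58
tcp_pos: [619.1, 299.7, 247.8]
ee_rot: [[-0.751, 0.66, -0.002], [0.66, 0.751, -0.003], [-0.001, -0.003, -1.0]]
force: [-0.9, 0.5, -3.0]
finger_gap: 4.5
finger_force: 40.0
```

Call:
{"op": "drive_tool", "data": {"linear": [[0, 0, 0], [0, 0, 0], [0, 0, 0], [0, 0, 0], [0, 0, 0]], "spin": [0.05, 0.1, 0.15, 0.2, 0.25], "fingers": [1, 1, 1, 1, 1]}}

```text
clock: 6.2
tcp_pos: [619.1, 299.8, 247.9]
ee_rot: [[-0.065, 0.998, -0.002], [0.998, 0.065, -0.003], [-0.003, -0.002, -1.0]]
force: [0.7, 1.6, -3.5]
finger_gap: 4.8
finger_force: 40.0
```

Call:
{"op": "drive_tool", "data": {"linear": [[0, 0, 0], [0, 0, 0], [0, 0, 0], [0, 0, 0], [0, 0, 0]], "spin": [0.05, 0.1, 0.15, 0.2, 0.25], "fingers": [1, 1, 1, 1, 1]}}

```text
clock: 6.82
tcp_pos: [619.1, 299.9, 248.0]
ee_rot: [[0.66, 0.751, -0.002], [0.751, -0.66, -0.003], [-0.003, 0.0, -1.0]]
force: [0.1, 0.5, -3.1]
finger_gap: 4.8
finger_force: 40.0
```

Call:
{"op": "drive_tool", "data": {"linear": [[0, 0, 0], [0, 0, 0], [0, 0, 0], [0, 0, 0], [0, 0, 0]], "spin": [0.05, 0.1, 0.15, 0.2, 0.25], "fingers": [1, 1, 1, 1, 1]}}

```text
clock: 7.45
tcp_pos: [619.0, 300.0, 248.1]
ee_rot: [[0.998, 0.065, -0.002], [0.065, -0.998, -0.002], [-0.002, 0.002, -1.0]]
force: [-0.0, 0.2, -3.2]
finger_gap: 4.3
finger_force: 40.0
```

```bash
python3 - <<'E'
from h import *
go([624,240,200],4.4); s=robot.get_state(); print(s['tcp_pos'],s['finger_gap'],s['force'])
for n in('side','top'):
    p,d=robot.capture(n);P=cloud(n,d).reshape(-1,3); C=p.reshape(-1,3).astype(int)
    t=s['tcp_pos']; m=(abs(P[:,0]-t[0])<90)&(abs(P[:,1]-t[1])<60)&(P[:,2]>80)&(P[:,2]<t[2]-12); q=P[m]
    print(n,len(q),q.min(0).round(),q.max(0).round(),np.polyfit(q[:,0],q[:,1],1) if len(q)>5 else 0)
    if n=='side':
        for z in range(100,240,8):
            r=q[(q[:,2]>z)&(q[:,2]<z+8)]
            if len(r): print(z,len(r),r[:,0].min().round(1),r[:,0].max().round(1),np.median(r[:,1]).round(1))
    if n=='side': cv2.imwrite('pics/s3.png',cv2.resize(p[60:180,170:330],(800,600),interpolation=cv2.INTER_CUBIC)[:,:,::-1])
E
```

```text
lin [0.003 0.15  0.121] mm [ 1.2 60.1 48.2] spin -0.0038 yaw 3.7 q [-0.74  0.55  0.38  1.45 -0.21  1.19 -1.84] t 7.45
[619.03552145 299.98476485 248.07657435] 4.279594966155486 [-0.02770857  0.24349341 -3.16757124]
side 707 [567. 288. 138.] [669. 303. 236.] [6.04597230e-02 2.58533909e+02]
132 3 620.5 662.8 300.7
140 43 569.3 666.1 297.5
148 57 569.7 667.1 296.4
156 52 570.9 667.4 296.6
164 56 568.7 667.9 296.4
172 47 568.6 667.6 295.5
180 62 567.5 668.0 293.8
188 57 568.1 668.8 293.6
196 65 569.2 668.6 293.9
204 63 569.8 667.0 294.3
212 68 570.6 669.1 295.4
220 64 568.8 666.7 296.1
228 70 569.0 668.1 297.1
top 238 [571. 292. 138.] [669. 302. 236.] [5.9837036e-02 2.5996801e+02]
```

View pics/s3.png

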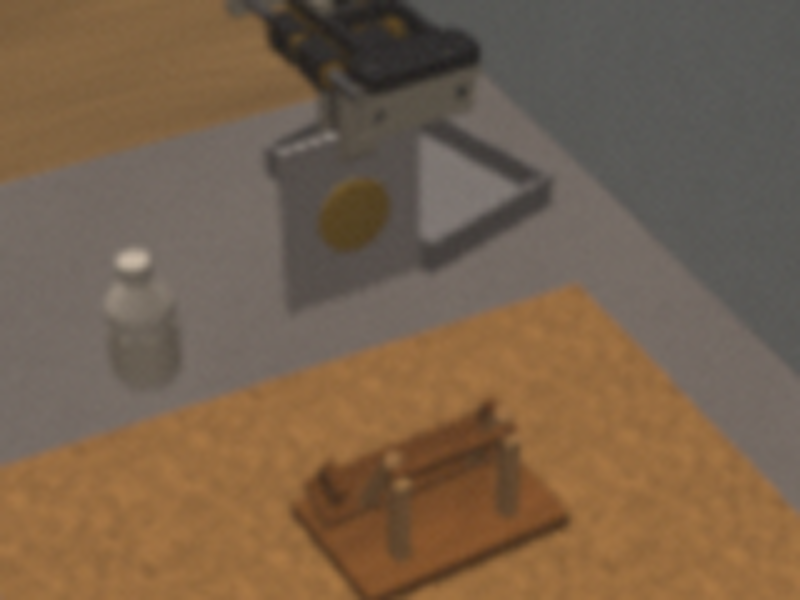

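Bar side now faces +y, the boss shows at (353,215) towards the robot's right, and the plaque hangs vertical. Its bottom edge is about 108 mm below the TCP. Now that the easel is empty, I'm measuring its ledge, stops and rails directly.

```bash
python3 - <<'E'
from h import *
c,s=np.cos(np.radians(4.4)),np.sin(np.radians(4.4))
o=np.array([627.5,199.2,85]); ex=np.array([c,s,0]); out=np.array([-s,c,0])
ey=np.cos(np.pi/6)*np.array([0,0,1])-.5*out; ez=np.cos(np.pi/6)*out+.5*np.array([0,0,1]); R=np.c_[ex,ey,ez]
for n in('top','side'):
    p,d=robot.capture(n); Q=(cloud(n,d).reshape(-1,3)-o)@R; W=cloud(n,d).reshape(-1,3)
    k=(abs(Q[:,0])<75)&(abs(Q[:,1]+20)<60)&(Q[:,2]>-25)&(Q[:,2]<40)&(W[:,2]>22); q=Q[k]
    print(n,len(q))
    l=q[(abs(q[:,0])<45)&(q[:,2]>2)&(q[:,2]<18)]; print(' ledge y',np.median(l[:,1]).round(1),len(l))
    e=q[(abs(q[:,0])>50)&(q[:,2]>2)&(q[:,2]<22)&(q[:,1]>-50)]
    for sg in(-1,1):
        f=e[e[:,0]*sg>0]; print(' stop',sg,len(f),np.percentile(f[:,0],[0,10,50,90,100]).round(1) if len(f) else '', f[:,1].max().round(1) if len(f) else '')
    r=q[(abs(abs(q[:,0])-42)<5)&(q[:,1]>-50)&(q[:,1]<10)&(q[:,2]<15)]; print(' rail z',np.percentile(r[:,2],[10,50,90]).round(1),len(r), 'ymax',r[:,1].max())
go([624.9,250,200],4.4)
E
```

```text
top 787
 ledge y -59.7 143
 stop -1 25 [-63.8 -63.6 -61.8 -55.8 -55.6] -34.0
 stop 1 27 [59.9 60.3 63.7 69.5 70.8] -32.5
 rail z [-17.4  -3.7  -1.6] 60 ymax 9.424626078839328
side 456
 ledge y -59.3 69
 stop -1 25 [-67.6 -64.9 -62.9 -56.7 -54.2] -32.2
 stop 1 14 [61.  61.2 62.9 68.3 69.3] -30.7
 rail z [-22.9 -11.   -3.4] 57 ymax 9.624400271346905
lin [0.005 0.129 0.121] mm [ 2.1 51.5 48.5] spin -0.0008 yaw 4.3 q [-0.74  0.55  0.38  1.45 -0.21  1.19 -1.84] t 7.65
```

Call:
{"op": "drive_tool", "data": {"linear": [[0.0085, 0.1, 0.1], [0.0085, 0.15, 0.17], [0.0085, 0.171, 0.209], [0.0085, 0.171, 0.209], [0.0085, 0.171, 0.209]], "spin": [0, 0, 0, 0, 0], "fingers": [1, 1, 1, 1, 1]}}

```text
clock: 8.28
tcp_pos: [628.0, 237.1, 166.8]
ee_rot: [[0.997, 0.075, 0.002], [0.075, -0.997, 0.002], [0.002, -0.002, -1.0]]
force: [0.8, 0.7, -3.2]
finger_gap: 4.9
finger_force: 40.0
```

```bash
python3 - <<'E'
from h import *
go([627.4,233.2,145],4.4); s=robot.get_state(); print(s['tcp_pos'],s['force'])
for n in('side','top'):
    p,d=robot.capture(n);P=cloud(n,d).reshape(-1,3); t=s['tcp_pos']
    q=P[(abs(P[:,0]-t[0])<70)&(abs(P[:,1]-t[1])<9)&(P[:,2]>60)&(P[:,2]<t[2]-10)]
    print(n,len(q),q.min(0).round(1),q.max(0).round(1))
E
```

```text
lin [-0.002  0.01   0.054] mm [-0.9  3.9 21.8] spin -0.0005 yaw 4.3 q [-0.65  0.59  0.36  1.58 -0.24  1.02 -1.72] t 8.275
[627.97464207 237.11597464 166.78116041] [ 0.84637695  0.73728694 -3.18338275]
side 614 [561.3 228.2  60.4] [695.8 242.9 156.7]
top 113 [563.  228.3  60.3] [694.6 241.2 156.6]
```

Call:
{"op": "drive_tool", "data": {"linear": [[0, 0, 0.015], [0, 0, 0.03], [0, 0, 0.035], [0, 0, 0.035]], "spin": [0, 0, 0, 0], "fingers": [1, 1, 1, 1], "force": 20}}

```text
clock: 8.88
tcp_pos: [627.1, 235.1, 151.1]
ee_rot: [[0.997, 0.073, -0.001], [0.073, -0.997, -0.0], [-0.001, 0.0, -1.0]]
force: [-0.9, 0.1, -3.5]
finger_gap: 4.6
finger_force: 20.0
```

Call:
{"op": "drive_tool", "data": {"linear": [[0, 0, 0.005], [0, 0, 0.005]], "spin": [0, 0], "fingers": [1, 1]}}

```text
clock: 9.12
tcp_pos: [627.3, 235.0, 149.4]
ee_rot: [[0.997, 0.073, -0.0], [0.073, -0.997, -0.0], [-0.0, 0.0, -1.0]]
force: [0.3, -0.0, -3.4]
finger_gap: 4.9
finger_force: 20.0
```

Call:
{"op": "drive_tool", "data": {"linear": [[0, 0, 0.005], [0, 0, 0.005]], "spin": [0, 0], "fingers": [1, 1]}}

```text
clock: 9.38
tcp_pos: [627.3, 235.1, 147.4]
ee_rot: [[0.997, 0.073, -0.0], [0.073, -0.997, -0.0], [-0.0, 0.0, -1.0]]
force: [0.1, 0.2, -2.9]
finger_gap: 5.1
finger_force: 20.0
```

Call:
{"op": "drive_tool", "data": {"linear": [[0, 0, 0.004], [0, 0, 0.004]], "spin": [0, 0], "fingers": [1, 1]}}

```text
clock: 9.62
tcp_pos: [627.7, 235.1, 147.1]
ee_rot: [[0.997, 0.073, 0.001], [0.073, -0.997, 0.001], [0.001, -0.0, -1.0]]
force: [-2.2, -1.2, 5.0]
finger_gap: 5.0
finger_force: 20.0
```

Call:
{"op": "drive_tool", "data": {"linear": [[0, 0, 0.004], [0, 0, 0.004]], "spin": [0, 0], "fingers": [1, 1]}}

```text
clock: 9.88
tcp_pos: [628.1, 235.3, 147.0]
ee_rot: [[0.997, 0.073, 0.002], [0.073, -0.997, 0.001], [0.002, -0.001, -1.0]]
force: [-4.8, -1.5, 12.3]
finger_gap: 4.9
finger_force: 20.0
```

Call:
{"op": "drive_tool", "data": {"linear": [[0, 0, 0.004], [0, 0, 0.004]], "spin": [0, 0], "fingers": [1, 1]}}

```text
clock: 10.12
tcp_pos: [628.9, 235.2, 146.5]
ee_rot: [[0.997, 0.072, 0.004], [0.072, -0.997, 0.002], [0.004, -0.002, -1.0]]
force: [-4.7, -2.0, 14.9]
finger_gap: 5.0
finger_force: 20.1
```

Contact is felt at TCP z 147, as predicted. I'm backing off the pressure, then sliding the bottom edge in towards the rails.

Call:
{"op": "drive_tool", "data": {"linear": [[0, 0, -0.009], [0, 0.008, -0.006], [0, 0.016, -0.002], [0, 0.0225, 0], [0, 0.0225, 0]], "spin": [0, 0, 0, 0, 0], "fingers": [1, 1, 1, 1, 1], "force": 12}}

```text
clock: 10.75
tcp_pos: [628.2, 226.7, 143.1]
ee_rot: [[0.997, 0.073, 0.0], [0.073, -0.997, 0.001], [0.001, -0.001, -1.0]]
force: [-0.6, 1.3, 4.3]
finger_gap: 4.6
finger_force: 12.0
```

Call:
{"op": "drive_tool", "data": {"linear": [[0, 0.022, 0.001], [0, 0.045, 0.004], [0, 0.068, 0.01], [0, 0.09, 0.017], [0, 0.09, 0.017]], "spin": [0, 0, 0, 0, 0], "fingers": [1, 1, 1, 1, 1], "force": 4}}

```text
clock: 11.38
tcp_pos: [630.6, 188.2, 135.4]
ee_rot: [[0.998, 0.071, -0.001], [0.071, -0.998, -0.001], [-0.001, 0.001, -1.0]]
force: [0.0, -1.2, 3.2]
finger_gap: 11.4
finger_force: 4.4
```

```bash
python3 -c "
from h import *
p,d=robot.capture('side');cv2.imwrite('pics/s4.png',cv2.resize(p[100:220,190:350],(800,600),interpolation=cv2.INTER_CUBIC)[:,:,::-1])"
```

```text
(no output)
```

View pics/s4.png

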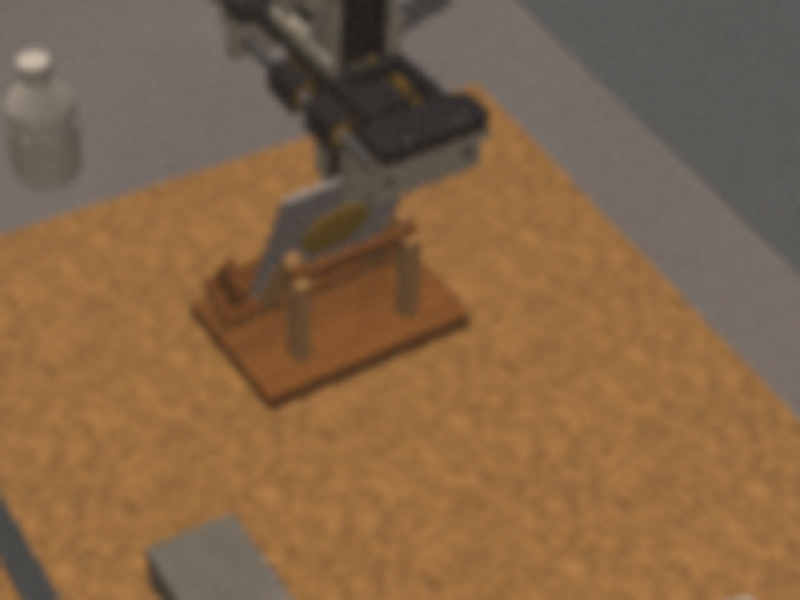

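The plaque pivots as planned, leaning about 20° on the ledge. I continue to full lean.

Call:
{"op": "drive_tool", "data": {"linear": [[0, 0.012, 0.006], [0, 0.022, 0.014], [0, 0.032, 0.022], [0, 0.034, 0.023], [0, 0.034, 0.023]], "spin": [0, 0, 0, 0, 0], "fingers": [1, 1, 1, 1, 1], "force": 3}}

```text
clock: 12.05
tcp_pos: [631.9, 175.6, 127.1]
ee_rot: [[0.997, 0.072, 0.0], [0.072, -0.997, -0.001], [0.0, 0.001, -1.0]]
force: [-0.7, -4.1, 5.3]
finger_gap: 14.6
finger_force: 3.4
```

```bash
cat > pl.py <<'E'
from h import *
def plaque():
    c,s=np.cos(np.radians(4.4)),np.sin(np.radians(4.4))
    o=np.array([627.5,199.2,85]); ex=np.array([c,s,0]); out=np.array([-s,c,0])
    ey=np.cos(np.pi/6)*np.array([0,0,1])-.5*out; ez=np.cos(np.pi/6)*out+.5*np.array([0,0,1]); R=np.c_[ex,ey,ez]
    p,d=robot.capture('top'); Q=(cloud('top',d).reshape(-1,3)-o)@R; C=p.reshape(-1,3)
    q=Q[(abs(Q[:,0])<57)&(Q[:,1]>-52)&(Q[:,1]<75)&(Q[:,2]>-12)&(Q[:,2]<25)]
    for y in range(-50,75,10):
        r=q[(q[:,1]>=y)&(q[:,1]<y+10)]; w=r[(abs(r[:,0]-2)>15)]
        if len(w): print(y,len(r),'x',r[:,0].min().round(1),r[:,0].max().round(1),'z med',np.median(w[:,2]).round(1),'L/R',[np.median(w[w[:,0]*g>0,2]).round(1) if (w[:,0]*g>0).any() else None for g in(-1,1)],'mid',np.median(r[abs(r[:,0]-2)<5,2]).round(1) if (abs(r[:,0]-2)<5).any() else '')
    print('ymax',np.percentile(q[:,1],[97,100]).round(1))
E
python3 -c "
from pl import *
plaque(); s=robot.get_state();print(s['force'],s['finger_gap'],s['tcp_pos'])"
```

```text
-40 2 x -55.3 -44.3 z med -3.5 L/R [np.float64(-3.5), None] mid 
-30 1 x -45.1 -45.1 z med -0.8 L/R [np.float64(-0.8), None] mid 
-20 13 x -43.7 -11.4 z med 3.3 L/R [np.float64(3.3), None] mid 
-10 13 x -45.9 -16.4 z med 3.0 L/R [np.float64(3.0), None] mid 
0 20 x -45.2 -6.2 z med 3.0 L/R [np.float64(3.0), None] mid 
10 19 x -45.9 -8.5 z med 2.8 L/R [np.float64(2.8), None] mid 
20 18 x -45.6 -9.3 z med 3.4 L/R [np.float64(3.4), None] mid 
30 17 x -46.2 -1.2 z med 3.3 L/R [np.float64(3.3), None] mid 2.6
40 19 x -46.1 -3.2 z med 3.1 L/R [np.float64(3.1), None] mid 
50 14 x -45.3 -4.0 z med 3.4 L/R [np.float64(3.4), None] mid 
60 9 x -42.6 -22.8 z med 2.3 L/R [np.float64(2.3), None] mid 
ymax [60.7 62.9]
[-1.11398891 -4.76247688  6.44214183] 15.036891308919571 [631.86530554 175.63531937 127.12818086]
```

Plane-parallel and seated: the front face is at z = +3 over the whole height. Releasing and rising.

Call:
{"op": "drive_tool", "data": {"linear": [[0, 0, -0.004], [0, 0, -0.004], [0, 0, -0.004], [0, 0, -0.004], [0, 0, -0.004]], "spin": [0, 0, 0, 0, 0], "fingers": [0.8, 0.75, 0.5, 0.3, 0.2]}}

```text
clock: 12.72
tcp_pos: [631.5, 176.9, 128.2]
ee_rot: [[0.997, 0.073, -0.0], [0.073, -0.997, 0.0], [-0.0, -0.0, -1.0]]
force: [-0.1, 0.0, 0.2]
finger_gap: 48.3
finger_force: 0.0
```

Call:
{"op": "drive_tool", "data": {"linear": [[0, 0, -0.05], [0, 0, -0.15], [0, 0, -0.3], [0, 0, -0.35], [0, 0.2, -0.35]], "spin": [0, 0, 0, 0, 0], "fingers": [0.2, 0.2, 0.2, 0.2, 0.2]}}

```text
clock: 13.35
tcp_pos: [637.5, 121.8, 272.6]
ee_rot: [[0.996, 0.084, 0.006], [0.084, -0.996, 0.006], [0.007, -0.005, -1.0]]
force: [0.6, -0.4, -1.4]
finger_gap: 73.3
finger_force: 0.0
```

Call:
{"op": "drive_tool", "data": {"linear": [[0, 0.15, 0], [0, 0.3, 0], [0, 0.4, 0], [0, 0.4, 0]], "spin": [0, 0, 0, 0], "fingers": [0.2, 0.2, 0.2, 0.2]}}

```text
clock: 13.85
tcp_pos: [647.7, -51.6, 270.4]
ee_rot: [[0.998, 0.064, 0.002], [0.064, -0.998, -0.003], [0.002, 0.003, -1.0]]
force: [0.4, 0.5, 0.0]
finger_gap: 73.6
finger_force: 0.0
```

```bash
python3 -c "
from pl import *
plaque(); go([657.5,-186,180],164.6)
p,d=robot.capture('top');cv2.imwrite('pics/t5.png',cv2.resize(p[120:210,140:260],(800,600),interpolation=cv2.INTER_CUBIC)[:,:,::-1])"
```

```text
-50 42 x -46.0 54.3 z med 2.9 L/R [np.float64(2.9), np.float64(2.7)] mid 3.0
-40 40 x -56.4 52.4 z med 3.4 L/R [np.float64(3.7), np.float64(2.9)] mid 2.8
-30 41 x -45.9 54.2 z med 2.9 L/R [np.float64(2.8), np.float64(2.9)] mid 5.8
-20 45 x -44.7 50.3 z med 2.9 L/R [np.float64(2.9), np.float64(3.0)] mid 8.1
-10 37 x -45.2 53.2 z med 3.0 L/R [np.float64(3.1), np.float64(3.0)] mid 9.1
0 45 x -45.1 53.6 z med 2.9 L/R [np.float64(2.9), np.float64(2.8)] mid 8.6
10 44 x -45.4 50.5 z med 2.8 L/R [np.float64(2.6), np.float64(3.0)] mid 7.2
20 46 x -45.2 52.4 z med 2.9 L/R [np.float64(2.7), np.float64(3.0)] mid 6.4
30 52 x -45.9 51.3 z med 2.6 L/R [np.float64(2.4), np.float64(2.8)] mid 3.1
40 46 x -46.1 49.9 z med 2.7 L/R [np.float64(2.8), np.float64(2.5)] mid 2.6
50 63 x -44.4 50.7 z med 2.4 L/R [np.float64(2.4), np.float64(2.4)] mid 1.9
60 39 x -45.7 51.6 z med 1.6 L/R [np.float64(1.8), np.float64(0.8)] mid -0.3
ymax [61.5 64.4]
lin [-0.     0.346  0.225] mm [ -0.  138.3  90.1] spin -0.8927 yaw 3.9 q [-0.3   0.46  0.46  1.54 -0.22  1.19 -1.3 ] t 13.9
```

View pics/t5.png

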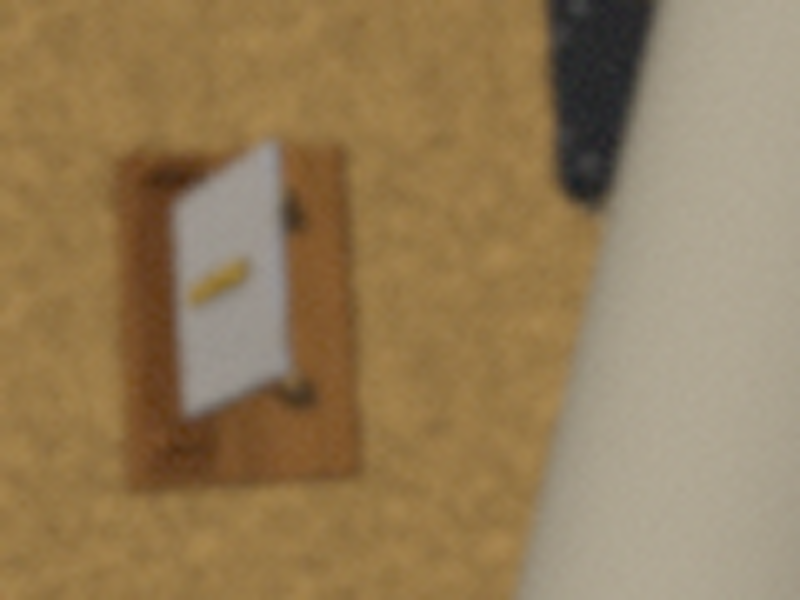

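The top view shows the bar stripe at (218,282) facing outward. The plaque is flat on the rails, 4 to 10 mm clear of the stops, and released. On to the timer.

Call:
{"op": "drive_tool", "data": {"linear": [[0, 0.13, 0], [0, 0.26, 0], [0, 0.346, 0], [0, 0.346, 0.0], [0, 0.346, 0.0]], "spin": [-0.05, -0.1, -0.15, -0.2, -0.25], "fingers": [0.3, 0.3, 0.3, 0.3, 0.3]}}

```text
clock: 14.58
tcp_pos: [658.5, -181.5, 268.7]
ee_rot: [[0.648, 0.761, 0.0], [0.761, -0.648, 0.001], [0.001, -0.0, -1.0]]
force: [0.7, 0.5, -1.3]
finger_gap: 64.3
finger_force: 0.0
```

Call:
{"op": "drive_tool", "data": {"linear": [[0, 0, 0], [0, 0, 0], [0, 0, 0], [0, 0, 0], [0, 0, 0]], "spin": [-0.055, -0.11, -0.165, -0.22, -0.275], "fingers": [0.3, 0.3, 0.3, 0.3, 0.3]}}

```text
clock: 15.2
tcp_pos: [658.6, -180.5, 269.0]
ee_rot: [[-0.16, 0.987, 0.001], [0.987, 0.16, 0.001], [0.001, 0.001, -1.0]]
force: [1.1, 0.8, 0.2]
finger_gap: 64.2
finger_force: 0.0
```

Call:
{"op": "drive_tool", "data": {"linear": [[0, 0, 0], [0, 0, 0], [0, 0, 0], [0, 0, 0], [0, 0, 0]], "spin": [-0.055, -0.11, -0.165, -0.22, -0.275], "fingers": [0.3, 0.3, 0.3, 0.3, 0.3]}}

```text
clock: 15.82
tcp_pos: [658.6, -180.6, 269.0]
ee_rot: [[-0.854, 0.52, 0.001], [0.52, 0.854, 0.001], [-0.0, 0.001, -1.0]]
force: [0.2, 0.4, -0.4]
finger_gap: 64.6
finger_force: 0.0
```

```bash
python3 -c "
from pl import *
go([657.6,-187,120],164.6);go([657.6,-187,74],164.6)"
```

```text
lin [-0.006 -0.015  0.372] mm [ -2.4  -6.1 149. ] spin -0.0884 yaw 148.7 q [ 0.25  0.5  -0.04  1.43  0.02  1.21  1.24] t 15.825
lin [-0.006 -0.015  0.487] mm [ -2.4  -6.2 195. ] spin -0.0884 yaw 148.7 q [ 0.25  0.5  -0.04  1.43  0.02  1.21  1.24] t 15.825
```

Call:
{"op": "drive_tool", "data": {"linear": [[-0.006, -0.015, 0.12], [-0.006, -0.015, 0.25], [-0.006, -0.015, 0.35], [-0.006, -0.015, 0.43], [-0.006, -0.015, 0.43]], "spin": [-0.05, -0.0884, -0.0884, -0.0884, -0.0884], "fingers": [0.4, 0.4, 0.4, 0.4, 0.4]}}

```text
clock: 16.45
tcp_pos: [655.1, -186.8, 93.7]
ee_rot: [[-0.962, 0.272, -0.005], [0.272, 0.962, 0.002], [0.006, 0.001, -1.0]]
force: [-0.3, 0.7, 0.2]
finger_gap: 55.2
finger_force: 0.0
```

```bash
python3 -c "
from pl import *
go([657.6,-187,69],164.6)"
```

```text
lin [-0.007  0.001  0.062] mm [-2.6  0.5 24.7] spin -0.002 yaw 164.2 q [ 0.3   0.67 -0.09  1.57  0.07  0.91  1.49] t 16.45
```

Call:
{"op": "drive_tool", "data": {"linear": [[0, 0, 0.03], [0, 0, 0.06], [0, 0, 0.06], [0, 0, 0.06], [0, 0, 0.06]], "spin": [0, 0, 0, 0, 0], "fingers": [0.4, 0.5, 0.6, 0.8, 1], "force": 15}}

```text
clock: 17.08
tcp_pos: [657.1, -189.9, 73.0]
ee_rot: [[-0.962, 0.274, 0.001], [0.274, 0.962, -0.0], [-0.001, 0.0, -1.0]]
force: [-0.0, -0.6, -0.3]
finger_gap: 21.0
finger_force: 0.0
```

Call:
{"op": "drive_tool", "data": {"linear": [[0, 0, 0], [0, 0, 0], [0, 0, 0], [0, 0, 0], [0, 0, 0]], "spin": [0, 0, 0, 0, 0], "fingers": [1, 1, 1, 1, 1], "force": 15}}

```text
clock: 17.7
tcp_pos: [657.8, -187.4, 72.8]
ee_rot: [[-0.962, 0.273, 0.002], [0.273, 0.962, 0.002], [-0.001, 0.002, -1.0]]
force: [1.2, 4.8, 1.6]
finger_gap: 10.1
finger_force: 15.0
```

```bash
python3 -c "
from pl import *
go([657.6,-187,69],164.6); s=robot.get_state(); print(s['tcp_pos'],s['force'],s['moment'],s['finger_gap'],s['finger_force'])"
```

```text
lin [0.001 0.001 0.01 ] mm [0.3 0.3 3.8] spin -0.0023 yaw 164.2 q [ 0.3   0.7  -0.08  1.58  0.07  0.87  1.48] t 17.7
[ 657.76099651 -187.3555497    72.847227  ] [1.22884964 4.82167456 1.56141553] [ 1.10810731 -0.31202268  0.11520294] 10.145467499919427 14.974521696567535
```

Call:
{"op": "drive_tool", "data": {"linear": [[0, 0.006, 0], [0, 0.006, 0], [0, 0.006, 0], [0, 0.006, 0], [0, 0.006, 0]], "spin": [0, 0.02, 0.06, 0.1, 0.14], "fingers": [1, 1, 1, 1, 1], "force": 45}}

```text
clock: 18.32
tcp_pos: [657.8, -187.3, 72.8]
ee_rot: [[-0.751, 0.661, 0.001], [0.661, 0.751, -0.0], [-0.001, 0.0, -1.0]]
force: [1.1, 2.2, 2.8]
finger_gap: 9.2
finger_force: 45.0
```

```bash
python3 -c "
from pl import *
go([657.6,-187,69],164.6); s=robot.get_state(); print(s['tcp_pos'],s['force'],s['moment'],s['finger_gap'],s['finger_force'])"
```

```text
lin [0.001 0.    0.01 ] mm [0.3 0.1 3.8] spin -0.1441 yaw 138.7 q [ 0.22  0.7   0.02  1.58 -0.02  0.86  1.1 ] t 18.325
[ 657.79065761 -187.28601127   72.82360329] [1.11554803 2.19172967 2.77218664] [ 0.56716614 -0.14612965  0.0960696 ] 9.221731082911708 44.96770620346069
```

Call:
{"op": "drive_tool", "data": {"linear": [[0, 0, 0], [0, 0, 0], [0, 0, 0], [0, 0, 0], [0, 0, 0]], "spin": [0.04, 0.08, 0.12, 0.16, 0.2], "fingers": [1, 1, 1, 1, 1]}}

```text
clock: 18.95
tcp_pos: [657.8, -187.3, 72.8]
ee_rot: [[-0.219, 0.976, 0.001], [0.976, 0.219, -0.0], [-0.0, 0.001, -1.0]]
force: [1.0, 1.7, 2.2]
finger_gap: 9.7
finger_force: 45.0
```

Call:
{"op": "drive_tool", "data": {"linear": [[0, 0, 0], [0, 0, 0], [0, 0, 0], [0, 0, 0], [0, 0, 0]], "spin": [0.04, 0.08, 0.12, 0.16, 0.2], "fingers": [1, 1, 1, 1, 1]}}

```text
clock: 19.58
tcp_pos: [657.8, -187.3, 72.8]
ee_rot: [[0.396, 0.918, 0.001], [0.918, -0.396, -0.0], [0.0, 0.001, -1.0]]
force: [0.8, 1.9, 1.9]
finger_gap: 10.0
finger_force: 45.0
```

Call:
{"op": "drive_tool", "data": {"linear": [[0, 0, 0], [0, 0, 0], [0, 0, 0], [0, 0, 0], [0, 0, 0]], "spin": [0.04, 0.08, 0.12, 0.16, 0.2], "fingers": [1, 1, 1, 1, 1]}}

```text
clock: 20.2
tcp_pos: [657.8, -187.3, 72.8]
ee_rot: [[0.86, 0.51, 0.001], [0.51, -0.86, -0.0], [0.0, 0.0, -1.0]]
force: [1.1, 2.6, 1.3]
finger_gap: 9.6
finger_force: 45.0
```

```bash
python3 -c "
from pl import *
go([657.6,-187,69],15.6); s=robot.get_state(); print(s['tcp_pos'],s['force'],s['moment'],s['finger_gap'],s['finger_force'])"
```

```text
lin [ 0.    -0.001  0.01 ] mm [ 0.  -0.4  3.8] spin 0.0837 yaw 30.7 q [-0.09  0.75  0.48  1.59 -0.41  0.9  -0.49] t 20.2
[ 657.77783927 -187.338557     72.84519246] [1.14328389 2.64898142 1.27254587] [0.35030869 0.00308766 0.22604295] 9.618999334370885 44.96847689151764
```

Call:
{"op": "drive_tool", "data": {"linear": [[0, 0, 0], [0, 0, 0], [0, 0, 0], [0, 0, 0]], "spin": [0.02, 0.04, 0.06, 0.075], "fingers": [1, 1, 1, 1]}}

```text
clock: 20.7
tcp_pos: [657.8, -187.4, 72.9]
ee_rot: [[0.954, 0.299, 0.0], [0.299, -0.954, -0.0], [0.0, 0.001, -1.0]]
force: [0.8, 2.8, 2.0]
finger_gap: 10.3
finger_force: 46.2
```

```bash
python3 -c "
from pl import *
go([657.6,-187,69],15.6); s=robot.get_state(); print(s['moment'])"
```

```text
lin [-0.    -0.001  0.01 ] mm [-0.1 -0.4  3.9] spin 0.01 yaw 17.4 q [-0.12  0.76  0.54  1.59 -0.46  0.91 -0.69] t 20.7
[0.28987525 0.07039299 0.8497957 ]
```

Call:
{"op": "drive_tool", "data": {"linear": [[0, 0, 0], [0, 0, 0], [0, 0, 0], [0, 0, 0]], "spin": [0.01, 0.02, 0.02, 0.02], "fingers": [1, 1, 1, 1]}}

```text
clock: 21.2
tcp_pos: [657.8, -187.4, 72.8]
ee_rot: [[0.971, 0.239, 0.001], [0.239, -0.971, -0.0], [0.001, 0.0, -1.0]]
force: [0.9, 1.4, 5.4]
finger_gap: 10.6
finger_force: 49.9
```

```bash
python3 -c "
from pl import *
go([657.6,-187,69],15.6); s=robot.get_state(); print(s['moment'])"
```

```text
lin [-0.    -0.001  0.01 ] mm [-0.1 -0.4  3.8] spin -0.0097 yaw 13.9 q [-0.13  0.77  0.55  1.59 -0.48  0.92 -0.74] t 21.2
[0.36916069 0.10817484 1.10885124]
```

The moment climbs to 1.1 N m with the fingers twisting on the wing, so it is at the stop. Releasing, rising clear, and checking both.

Call:
{"op": "drive_tool", "data": {"linear": [[0, 0, 0], [0, 0, 0], [0, 0, 0], [0, 0, 0], [0, 0, 0]], "spin": [0, 0, 0, 0, 0], "fingers": [0.4, 0.4, 0.4, 0.4, 0.4]}}

```text
clock: 21.82
tcp_pos: [657.2, -187.4, 72.2]
ee_rot: [[0.971, 0.238, -0.0], [0.238, -0.971, -0.0], [-0.0, -0.0, -1.0]]
force: [-0.4, -0.1, -0.2]
finger_gap: 53.8
finger_force: 0.0
```

Call:
{"op": "drive_tool", "data": {"linear": [[0, 0, -0.12], [0, 0, -0.25], [0, 0, -0.4], [0, 0, -0.4], [-0.15, 0, -0.4]], "spin": [0, 0, 0, 0, 0], "fingers": [0.4, 0.4, 0.4, 0.4, 0.4]}}

```text
clock: 22.45
tcp_pos: [602.1, -199.0, 231.5]
ee_rot: [[0.97, 0.245, 0.002], [0.245, -0.97, -0.001], [0.002, 0.001, -1.0]]
force: [-0.5, -1.0, -0.0]
finger_gap: 55.2
finger_force: 0.0
```

Call:
{"op": "drive_tool", "data": {"linear": [[-0.15, 0, 0], [-0.3, 0, 0], [-0.4, 0, 0], [-0.4, 0, 0], [-0.4, 0, 0]], "spin": [0, 0, 0, 0, 0], "fingers": [0.4, 0.4, 0.4, 0.4, 0.4]}}

```text
clock: 23.08
tcp_pos: [444.4, -239.2, 232.2]
ee_rot: [[0.971, 0.239, 0.001], [0.239, -0.971, 0.0], [0.001, -0.0, -1.0]]
force: [0.9, 0.4, 0.3]
finger_gap: 55.0
finger_force: 0.0
```

```bash
python3 - <<'E'
from pl import *
plaque(); print(robot.get_state()['tcp_pos'],robot.get_state()['force'])
for n in('top','side'):
    p,d=robot.capture(n);P=cloud(n,d).reshape(-1,3)
    q=P[(np.hypot(P[:,0]-657.6,P[:,1]+187)<45)&(P[:,2]>65)&(P[:,2]<100)]
    print(n,len(q),cv2.minAreaRect(q[:,:2].astype(np.float32)) if len(q)>5 else '')
    cv2.imwrite(f'pics/{n}9.png',p[:,:,::-1])
E
```

```text
-50 35 x -55.1 54.1 z med 3.0 L/R [np.float64(3.2), np.float64(3.0)] mid 2.9
-40 43 x -56.3 50.1 z med 3.1 L/R [np.float64(3.3), np.float64(3.0)] mid 2.8
-30 42 x -46.0 52.6 z med 3.0 L/R [np.float64(3.1), np.float64(2.9)] mid 8.4
-20 43 x -44.0 53.6 z med 2.8 L/R [np.float64(2.7), np.float64(2.9)] mid 8.7
-10 37 x -45.7 52.3 z med 2.8 L/R [np.float64(2.7), np.float64(2.9)] mid 8.1
0 43 x -43.9 54.0 z med 2.6 L/R [np.float64(2.4), np.float64(2.8)] mid 9.0
10 42 x -45.6 51.0 z med 2.8 L/R [np.float64(2.8), np.float64(2.8)] mid 8.6
20 51 x -45.3 51.7 z med 2.7 L/R [np.float64(3.3), np.float64(2.5)] mid 6.2
30 47 x -46.6 48.8 z med 2.8 L/R [np.float64(2.9), np.float64(2.5)] mid 6.1
40 46 x -46.0 50.6 z med 2.8 L/R [np.float64(2.4), np.float64(2.9)] mid 3.3
50 71 x -44.7 52.5 z med 2.5 L/R [np.float64(2.5), np.float64(2.3)] mid 1.9
60 33 x -45.6 51.1 z med 0.8 L/R [np.float64(1.0), np.float64(0.6)] mid 1.1
ymax [61.4 64.7]
[ 444.7550024  -239.13702312  232.13128254] [-0.12579837 -0.84369954  0.44348824]
top 103 ((659.2116088867188, -185.6673583984375), (63.83599853515625, 11.545694351196289), 20.456680297851562)
side 122 ((656.220458984375, -188.48602294921875), (63.471290588378906, 10.398051261901855), 20.916078567504883)
```

View pics/side9.png

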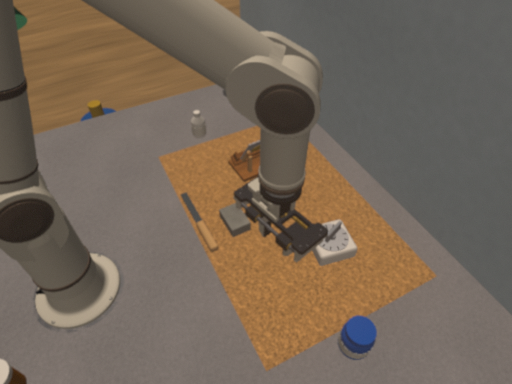

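The plaque is unchanged and the arm is clear of everything. The wing sits at 20.7°, i.e. 2.51 rad from where it began. The torque said "stop", but I'll regrip and push once more to be sure.

```bash
python3 -c "
from pl import *
go([657.6,-187.3,232],20.7)"
```

```text
lin [ 0.548  0.002 -0.   ] mm [219.    0.6  -0. ] spin -0.0379 yaw 13.9 q [-0.2   0.26  0.75  1.94 -0.21  1.01 -0.68] t 23.225
```

Call:
{"op": "drive_tool", "data": {"linear": [[0.15, 0.002, 0], [0.3, 0.002, 0], [0.44, 0.002, 0], [0.548, 0.002, 0], [0.548, 0.002, 0]], "spin": [-0.038, -0.038, -0.038, -0.038, -0.038], "fingers": [0.4, 0.4, 0.4, 0.4, 0.4]}}

```text
clock: 23.85
tcp_pos: [660.3, -184.6, 230.0]
ee_rot: [[0.934, 0.358, -0.001], [0.358, -0.934, 0.0], [-0.001, -0.001, -1.0]]
force: [-0.2, -0.2, -0.2]
finger_gap: 54.9
finger_force: 0.0
```

Call:
{"op": "drive_tool", "data": {"linear": [[0, 0, 0.12], [0, 0, 0.25], [0, 0, 0.35], [0, 0, 0.4], [0, 0, 0.4]], "spin": [0, 0, 0, 0, 0], "fingers": [0.4, 0.4, 0.4, 0.4, 0.4]}}

```text
clock: 24.48
tcp_pos: [655.6, -188.2, 71.0]
ee_rot: [[0.936, 0.352, -0.003], [0.352, -0.936, 0.0], [-0.003, -0.001, -1.0]]
force: [0.5, 0.4, 0.5]
finger_gap: 55.0
finger_force: 0.0
```

Call:
{"op": "drive_tool", "data": {"linear": [[0, 0, 0], [0, 0, 0], [0, 0, 0], [0, 0, 0], [0, 0, 0]], "spin": [0, 0, 0, 0, 0], "fingers": [1, 1, 1, 1, 1], "force": 20}}

```text
clock: 25.1
tcp_pos: [656.7, -187.8, 72.5]
ee_rot: [[0.936, 0.352, -0.0], [0.352, -0.936, 0.001], [0.0, -0.001, -1.0]]
force: [-4.2, 9.5, 6.9]
finger_gap: 10.2
finger_force: 17.0
```

```bash
python3 -c "
from pl import *
go([657.6,-187.3,69],20.7); s=robot.get_state(); print(s['tcp_pos'],s['force'],s['moment'],s['finger_gap'],s['finger_force'])"
```

```text
lin [ 0.003 -0.     0.009] mm [ 1.  -0.2  3.5] spin -0.0004 yaw 20.6 q [-0.12  0.77  0.54  1.6  -0.47  0.92 -0.62] t 25.1
[ 656.69858904 -187.8410872    72.48695417] [-4.18753107  9.45691165  6.90780429] [1.73740495 0.83870747 0.14100739] 10.152073951953083 16.983392536640167
```

Call:
{"op": "drive_tool", "data": {"linear": [[0, 0, 0], [0, 0, 0], [0, 0, 0], [0, 0, 0]], "spin": [0, 0, 0.01, 0.01], "fingers": [1, 1, 1, 1], "force": 60}}

```text
clock: 25.6
tcp_pos: [656.8, -187.7, 72.5]
ee_rot: [[0.946, 0.323, -0.0], [0.323, -0.946, 0.0], [-0.0, -0.0, -1.0]]
force: [-2.6, 2.4, 5.3]
finger_gap: 9.8
finger_force: 60.5
```

```bash
python3 -c "
from pl import *
go([657.6,-187.3,69],20.7); print(robot.get_state()['moment'])"
```

```text
lin [ 0.002 -0.     0.009] mm [ 1.  -0.1  3.5] spin -0.0102 yaw 18.9 q [-0.13  0.77  0.55  1.6  -0.48  0.92 -0.65] t 25.6
[0.44546143 0.73673708 0.78236291]
```

Call:
{"op": "drive_tool", "data": {"linear": [[0, 0, 0], [0, 0, 0], [0, 0, 0]], "spin": [0.015, 0.015, 0.015], "fingers": [1, 1, 1]}}

```text
clock: 25.98
tcp_pos: [656.8, -187.8, 72.5]
ee_rot: [[0.96, 0.28, -0.001], [0.28, -0.96, -0.0], [-0.001, -0.0, -1.0]]
force: [-3.3, 2.4, 6.0]
finger_gap: 10.3
finger_force: 62.6
```

```bash
python3 -c "
from pl import *
go([657.6,-187.3,69],20.7); print(robot.get_state()['moment'])"
```

```text
lin [ 0.002 -0.001  0.009] mm [ 0.9 -0.2  3.5] spin -0.0247 yaw 16.2 q [-0.14  0.77  0.56  1.6  -0.49  0.92 -0.69] t 25.975
[0.43641156 0.77149878 1.11843092]
```

Call:
{"op": "drive_tool", "data": {"linear": [[0, 0, 0], [0, 0, 0], [0, 0, 0]], "spin": [0.015, 0.015, 0.015], "fingers": [1, 1, 1]}}

```text
clock: 26.35
tcp_pos: [656.7, -187.8, 72.5]
ee_rot: [[0.972, 0.235, -0.001], [0.235, -0.972, -0.0], [-0.001, 0.0, -1.0]]
force: [-3.3, 2.1, 5.3]
finger_gap: 10.6
finger_force: 66.1
```

```bash
python3 -c "
from pl import *
go([657.6,-187.3,69],20.7); print(robot.get_state()['moment'])"
```

```text
lin [ 0.002 -0.001  0.009] mm [ 1.  -0.3  3.5] spin -0.0395 yaw 13.6 q [-0.14  0.77  0.57  1.6  -0.49  0.92 -0.73] t 26.35
[0.36949254 0.75698368 1.46593328]
```

The moment rises from the first degree (0.78, then 1.12, then 1.47 N m), so the key is hard against its stop. Releasing and leaving.

Call:
{"op": "drive_tool", "data": {"linear": [[0, 0, 0], [0, 0, 0], [0, 0, 0], [0, 0, 0], [0, 0, 0]], "spin": [0, 0, 0, 0, 0], "fingers": [0.4, 0.4, 0.4, 0.4, 0.4]}}

```text
clock: 26.98
tcp_pos: [656.8, -188.4, 72.2]
ee_rot: [[0.973, 0.232, -0.0], [0.232, -0.973, -0.0], [-0.0, 0.0, -1.0]]
force: [-0.4, 0.7, -0.1]
finger_gap: 53.3
finger_force: 0.0
```

Call:
{"op": "drive_tool", "data": {"linear": [[0, 0, -0.12], [0, 0, -0.25], [0, 0, -0.4], [0, 0, -0.4], [0, 0, -0.4]], "spin": [0, 0, 0, 0, 0], "fingers": [0.4, 0.4, 0.4, 0.4, 0.4]}}

```text
clock: 27.6
tcp_pos: [656.6, -188.0, 232.1]
ee_rot: [[0.973, 0.232, 0.0], [0.232, -0.973, 0.001], [0.0, -0.001, -1.0]]
force: [-0.0, 1.8, -0.3]
finger_gap: 55.0
finger_force: 0.0
```

Call:
{"op": "drive_tool", "data": {"linear": [[-0.15, 0, 0], [-0.3, 0, 0], [-0.4, 0, 0], [-0.4, 0, 0], [-0.4, 0, 0]], "spin": [0, 0, 0, 0, 0], "fingers": [0.4, 0.4, 0.4, 0.4, 0.4]}}

```text
clock: 28.22
tcp_pos: [501.4, -224.5, 231.3]
ee_rot: [[0.972, 0.233, -0.001], [0.233, -0.972, 0.001], [-0.001, -0.001, -1.0]]
force: [0.5, 0.2, -0.5]
finger_gap: 55.6
finger_force: 0.0
```

```bash
python3 - <<'E'
from pl import *
for n in('top','side'):
    p,d=robot.capture(n);P=cloud(n,d).reshape(-1,3)
    q=P[(np.hypot(P[:,0]-657.6,P[:,1]+187)<45)&(P[:,2]>65)&(P[:,2]<100)]
    print(n,len(q),cv2.minAreaRect(q[:,:2].astype(np.float32)) if len(q)>5 else '')
print(robot.get_state()['tcp_pos'],robot.get_state()['clock'])
E
```

```text
top 103 ((658.7628173828125, -185.05601501464844), (63.961124420166016, 10.409785270690918), 19.967893600463867)
side 34 ((657.564697265625, -192.91375732421875), (61.95564270019531, 4.984996795654297), 16.00055503845215)
[ 502.08560959 -224.57305183  231.58164176] 28.325
```

The wing stays at about 20°, unmoved by the second push, so it is at the stop. Handing in.

```bash
python3 -c "
from workcell import robot
print(robot.job_done())"
```

```text
the job is handed in; nothing more can be done
None
```

The plaque is turned over, bar face outward, and sits flat on the easel between the stops; the timer is wound to its stop, and I handed the job in at about 28 s with the arm clear.

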